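# Push the marble tapping slab home against the bench stop

### The arm

A 6-joint arm with a two-finger parallel gripper is mounted at the origin on the work surface. World frame = base frame: x ahead of the robot, y to its left, z up, the work surface at z = 0. Lengths are in m, angles in rad, forces in N, time in s.
With the tool pointing down it reaches from about 0.25 to 0.775 m from the base axis. Payload 4 kg.
Tool frame: the origin (TCP) lies midway between the tips of the shut fingers; the grasp point (between the pads) lies 19 mm behind it; x points along the fingers, y is the direction in which the jaws open and shut, and the axes are right-handed (so a half turn about x gives the same grasp; the last joint's range is limited). The gripper opens to 85 mm and grips with 20 to 120 N. Pads are 22 mm wide; open, the fingers measure 114 mm over their backs; the gripper's body (76 mm by 85 mm) begins 54 mm behind the grasp point. The pads swing forward as they close: fully open they stand 13 mm farther back than shut.
Start: joints at [1.214, 0.087, 1.371, -0, 1.684, -0.103], TCP at [0.138, 0.532, 0.231] pointing down, gripper open.
Joint ranges: [-3.1, 3.1], [-0.76, 2.03], [0.27, 2.55], [-1.08, 4.22], [0.17, 2.65], [-2.57, 2.57]. Speed limits (rad/s): [2.79, 2.79, 3.14, 3.14, 3.14, 3.14].

### API

Orientations are given as a unit quaternion [w, x, y, z].
In Python, from station import arm gives the robot as it stands.
- The arm moves only by the tool step_arm, never from a script. Its argument "deltas" is a list of rows, each a list of 7 numbers: the opening, from -1 (shut) to 1 (fully open), then the shift along the tool's x, y, z in mm, then the turn, a rotation vector about the tool's x, y, z in degrees. A call has 1 to 10 rows; each row is the pose to reach, as a shift and turn from the pose measured when the call began, along the tool's axes at that moment; what a row does not reach only later rows make up. A row lasts 1/12 s, in which the tool goes at most 41.7 mm and 7.16 degrees, less where a joint would pass 70% of its speed; a pose out of reach is approached as far as the arm can. A call with a gripper value outside its range is refused whole. The fingers move at their own pace and stop on an object; "squeeze" is the grip in N (left out, the last holds). Time passes only in rows, so rows that repeat a pose let the fingers close. It gives the time, the measured TCP pose, the force and the opening at its end, in the units of the state.
- arm.sense(): the state, without advancing time (a new reading comes with each control period).
- arm.get_image(name): name is "scene" or "top" or "wrist"; returns the picture (480x640x3 uint8, red, green, blue); there is no depth.
- arm.camera_params(name): a dict with "vfov" (degrees; the focal length in pixels is half the picture's height over the tangent of half this angle, whatever the lens; pixels are square), "cx", "cy" (the principal point, pixels), "xyz" and "attitude" of the camera in the world. Camera axes: x right, y up, looking along -z (the intrinsics and any distortion apply to the point x, -y, -z); pixel columns grow to the right and rows downward; lengths in m; the calibration is good to about 2 mm. A picture is of the moment at which its call begins: read the wrist's pose just before it. camera_params takes no time and is no camera call; for the wrist camera it gives the pose at the moment of the call.
- arm.finish_job(): hands the job in, once; it reports no verdict.
The state is a dict: "clock": time; "joints": joint angles; "dq": joint speeds; "tau": joint torques, N m; "tool_pos": TCP position; "tool_rot": TCP orientation; "wrist_force": force on the tool from outside, world axes, zero at the start; "ft_torque": the same for the moment, N m; "width": finger opening in m.
Only numpy, scipy, OpenCV 4.12 (cv2) and the standard library are available. Lean on these libraries where they do the work, as an engineer would, in place of code of your own. Each camera call takes 0.05 s, during which the arm holds its last target.

### The job

Push the marble tapping slab along the bench with the fingers, without gripping, tipping or lifting it, until it sits square in the inside corner of the steel stop rail: one long side flush against the long rail and one end flush against the short rail. Leave the round wooden block, the thread spool, the jar and the mallet where they stand, and finish clear of everything.

Things in the scene. Friction and masses are not known exactly. Their poses are not given: they have to be found in the camera images.
- slab: loose rectangular marble slab, 95 mm along its x, 130 mm along its y, 24 mm thick, 0.6 to 1 kg, lying flat on the bench; it slides with a push of roughly 3 to 7 N. Origin: centre of its underside; z up. The start turns it less than 0.5 rad from the robot's axes. It is the same either way round.
- stop: L-shaped steel stop rail fixed to the bench, 22 mm high, legs 8 mm thick, 4 mm high foot 34 mm deep behind them. Origin: inside corner at bench height. x points away from the robot within 0.35 rad. Long rail's face: plane x=0, 400 mm from the corner to -y; short rail's face: plane y=0, 110 mm to -x. Slab home: centre at x -47.5, y -65 mm, y axes parallel either way round.
- block: round light-wood punching block, 76 mm across, 45 mm high, loose; origin at the centre of its underside. Leave alone; it may stand on either side of the slab.
- spool: thread spool standing upright, 56 mm across, 70 mm high, loose; origin at the centre of its underside. Leave alone.
- jar: closed glass jar, 60 mm across, 75 mm high, loose; origin at the centre of its underside. Leave alone.
- mallet: mallet lying on the bench, 55 x 95 x 55 mm white head centred 90 mm along its x, 24 mm thick wooden handle reaching to 108 mm along -x; origin at bench height under the handle. Leave alone.

How it is judged:
By the outcome, as a careful person would: the job done as asked, in the order asked, and still so for the second after the job is handed in, with the robot touching nothing.
It also fails if it takes over 56 s, if anything falls off the work surface, if the arm or the gripper's body presses on something with over 40 N, if the wrist force passes 120 N, or if a joint passes its speed limit or range.

## Working session

There is one attempt and no reset: what is moved stays moved. The work goes in short steps, Python scripts to look and compute and a tool call to move; the robot and the scene stay as the last step left them, time stands still between calls to the robot, and variables do not carry over. Pictures are saved under pics/ and viewed, and the job is handed in when it is done.

Besides the shell and the picture viewer there is one more tool, called after "Call:" as name(argument=value, ...), one argument or row to a line, values as JSON. step_arm: Moves the arm, as the interface text tells. Its arguments: {"type":"object","properties":{"deltas":{"type":"array","items":{"type":"array","items":{"type":"number"}}},"squeeze":{"type":"number"}},"required":["deltas"]}

```bash
ls; mkdir -p pics; python3 - <<'E'
from station import arm
import cv2
print(arm.sense())
for n in ("scene","top","wrist"):
    print(n,arm.camera_params(n))
for n in ("scene","top"):
    cv2.imwrite(f"pics/{n}0.png",arm.get_image(n)[:,:,::-1])
E
```

```text
pics
{'clock': 0.0, 'joints': array([ 1.21391545e+00,  8.79745050e-02,  1.37230437e+00,  1.34218372e-05,
        1.68358600e+00, -1.03085858e-01]), 'dq': array([-9.42557786e-04,  1.36101946e-03,  8.98961168e-04, -8.28402891e-05,
       -2.21878915e-04,  1.17001949e-03]), 'tau': array([ 5.54528160e-04, -3.51863158e+01, -3.13278186e+01,  9.38977178e-05,
        1.06543332e-02,  2.41213922e-05]), 'tool_pos': array([0.13790791, 0.53190505, 0.23010304]), 'tool_rot': array([ 0.70123304,  0.08870776,  0.70160849, -0.09027001]), 'wrist_force': array([ 0.23001933, -0.33871336,  0.16222945]), 'ft_torque': array([-0.02346949, -0.01566906, -0.03872253]), 'width': 0.08522031943735454}
scene {'vfov': 51.41011854842947, 'cx': 315.1056267316089, 'cy': 245.75441876673784, 'xyz': array([1.23151924, 0.15044161, 0.96800239]), 'attitude': array([0.59658301, 0.2098982 , 0.25098302, 0.73282944])}
top {'vfov': 43.80816937298527, 'cx': 325.64618039591835, 'cy': 235.3294000862791, 'xyz': array([0.33572149, 0.00929406, 1.50091319]), 'attitude': array([-0.70295712, -0.0473837 ,  0.04628656,  0.70814096])}
wrist {'vfov': 58.258654287500015, 'cx': 322.86849769068886, 'cy': 232.25809325169513, 'xyz': array([0.07125476, 0.54886407, 0.3723327 ]), 'attitude': array([ 0.78348407, -0.11079044, -0.08356826,  0.60571821])}
```

View pics/scene0.png

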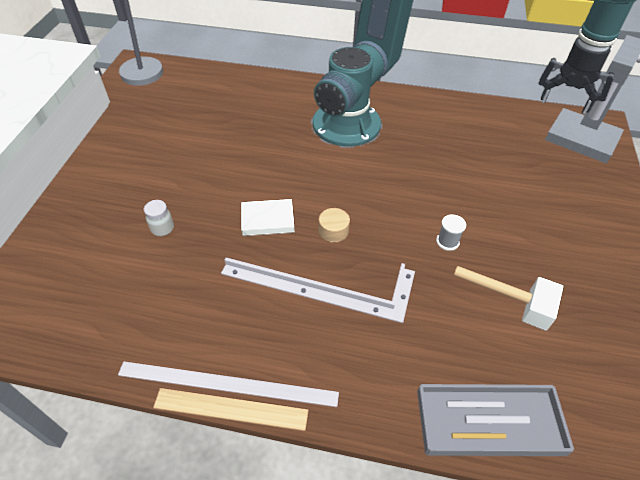

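View pics/top0.png

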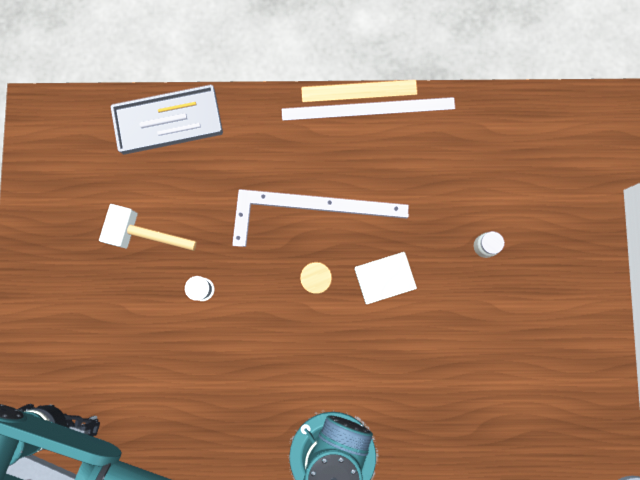

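The slab is at top-view (385,278). The block at (316,278) stands on its +y side, and the rail corner is near (250,200). I'll enlarge crops to measure them.

```bash
python3 - <<'E'
import cv2
im=cv2.imread("pics/top0.png")
c=im[180:310,225:425]; cv2.imwrite("pics/c1.png",cv2.resize(c,None,fx=4,fy=4,interpolation=cv2.INTER_CUBIC))
im=cv2.imread("pics/scene0.png")
c=im[190:330,210:420]; cv2.imwrite("pics/c2.png",cv2.resize(c,None,fx=3.8,fy=3.8,interpolation=cv2.INTER_CUBIC))
E
```

```text
(no output)
```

View pics/c1.png

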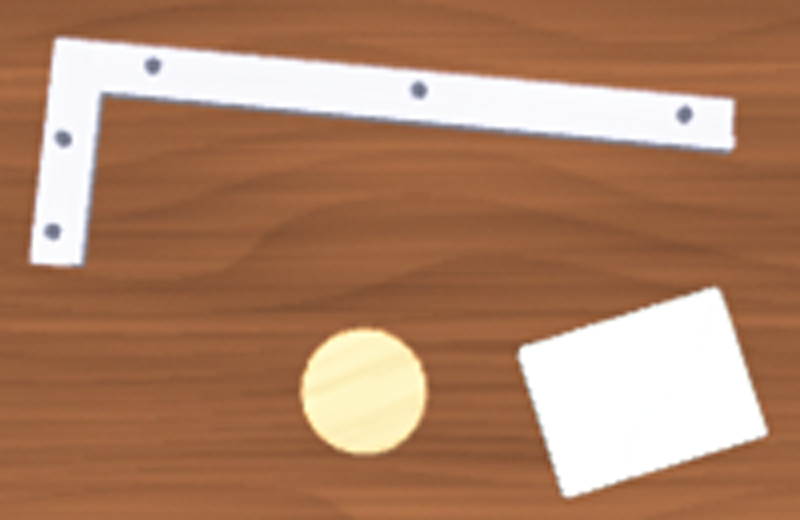

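View pics/c2.png

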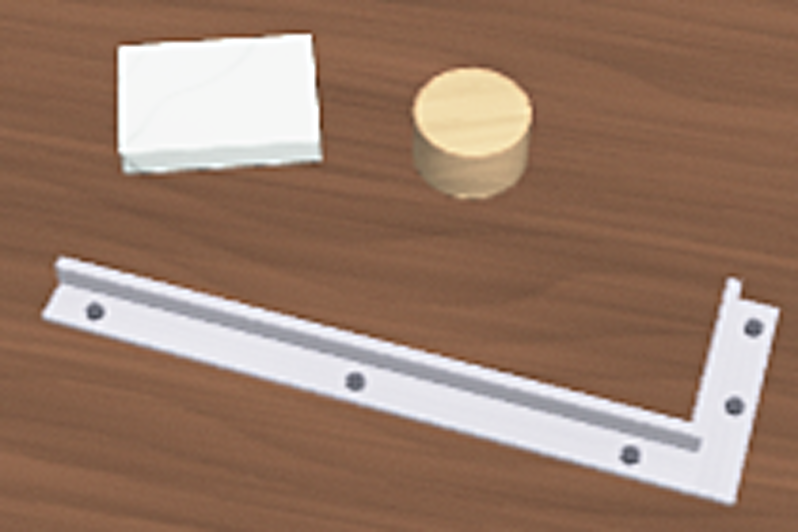

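```bash
cat > h.py <<'E'
import numpy as np
from scipy.spatial.transform import Rotation as R
def ray(P,u,v):
    f=240/np.tan(np.radians(P["vfov"]/2))
    d=np.array([(u-P["cx"])/f,-(v-P["cy"])/f,-1])
    w,x,y,z=P["attitude"]
    return R.from_quat([x,y,z,w]).apply(d)
def at_z(P,u,v,z):
    d=ray(P,u,v); c=np.array(P["xyz"]); return (c+d*(z-c[2])/d[2])
def proj(P,p):
    f=240/np.tan(np.radians(P["vfov"]/2)); w,x,y,z=P["attitude"]
    q=R.from_quat([x,y,z,w]).inv().apply(np.atleast_2d(p)-P["xyz"])
    return np.c_[P["cx"]+f*q[:,0]/-q[:,2],P["cy"]+f*q[:,1]/q[:,2]]
E
python3 - <<'E'
from station import arm
from h import *
T=arm.camera_params("top");S=arm.camera_params("scene")
t=lambda a,b,z:at_z(T,a/4+225-.4,b/4+180-.4,z)
s=lambda a,b,z:at_z(S,a/3.8+210-.4,b/3.8+190-.4,z)
for n,a,z in [("corner",(103,93),.022),("longend",(733,148),.022),("shortend",(85,265),.022),
 ("s1",(518,350),.024),("s2",(718,287),.024),("s3",(768,433),.024),("s4",(565,497),.024),("block",(364,391),.045)]:
    print(n,(t(*a,z)*1000).round(1))
for n,a,z in [("corner",(692,422),.022),("longend",(57,268),.022),("shortend",(727,279),.022),
 ("s far left",(118,47),.024),("s",(312,34),.024),("s",(321,150),.024),("s",(122,155),.024),("block",(472,112),.045)]:
    print(n,(s(*a,z)*1000).round(1))
for n,a,z in [("spool",(199,288),.07),("jar",(491,243),.075)]: print(n,(at_z(T,*a,z)*1000).round(1))
E
```

```text
corner [616.9 199.9  22. ]
longend [ 578.8 -195.7   22. ]
shortend [508.  210.1  22. ]
s1 [452.7 -59.1  24. ]
s2 [ 491.  -183.9   24. ]
s3 [ 400.3 -212.5   24. ]
s4 [362.  -86.7  24. ]
block [426.7  36.1  45. ]
corner [617.8 207.   22. ]
longend [ 587. -191.   22.]
shortend [509.7 217.2  22. ]
s far left [ 400.9 -207.6   24. ]
s [361.7 -81.4  24. ]
s [461.6 -52.   24. ]
s [ 492.4 -177.3   24. ]
block [427.2  40.9  45. ]
spool [401.7 314.6  70. ]
jar [ 504.3 -386.6   75. ]
```

```bash
cat >> h.py <<'E'
def pose(st):
    w,x,y,z=st["tool_rot"]; return np.array(st["tool_pos"]),R.from_quat([x,y,z,w])
def Rjaw(a): # tool down, jaw y axis at world angle a
    x=np.array([0,0,-1.]);y=np.array([np.cos(a),np.sin(a),0]);return R.from_matrix(np.c_[x,y,np.cross(x,y)])
def delta(st,p,a):
    p0,r0=pose(st); d=r0.inv().apply(np.array(p)-p0)*1000
    rv=np.degrees((r0.inv()*Rjaw(a)).as_rotvec()); return d.round(1),rv.round(2)
PSI=-.095; C=np.array([.6172,.2025])
EX=np.array([np.cos(PSI),np.sin(PSI)]);EY=np.array([-np.sin(PSI),np.cos(PSI)])
def stop(x,y): return C+x/1000*EX+y/1000*EY
E
python3 - <<'E'
from station import arm
from h import *
st=arm.sense(); p,r=pose(st); print(r.as_matrix().round(3))
for a in (np.pi/2+.296,.296-np.pi/2): print(delta(st,[.40,.15,.23],a),delta(st,[.342,-.16,.23],a))
E
```

```text
[[-0.001  0.251  0.968]
 [-0.002  0.968 -0.251]
 [-1.    -0.002 -0.   ]]
(array([   0.8, -303.9,  349.6]), array([-31.5 ,  -0.04,   0.11])) (array([   1.4, -618.6,  371.3]), array([-31.5 ,  -0.04,   0.11]))
(array([   0.8, -303.9,  349.6]), array([1.485e+02, 1.500e-01, 6.000e-02])) (array([   1.4, -618.6,  371.3]), array([1.485e+02, 1.500e-01, 6.000e-02]))
```

Call:
step_arm(
  deltas=[
    [0.4,0,-30,35,7,0,0],
    [0.4,0,-60,70,14,0,0],
    [0.4,0,-90,105,21,0,0],
    [0.4,0,-120,140,28,0,0],
    [0.4,0,-150,175,35,0,0],
    [0.4,0,-180,210,42,0,0],
    [0.4,0,-210,245,49,0,0],
    [0.4,0,-240,280,56,0,0],
    [0.4,0,-270,315,63,0,0],
    [0.4,0,-300,345,70,0,0],
  ],
)

```text
clock: 0.93
tool_pos: [0.3751, 0.1875, 0.2304]
tool_rot: [0.522, 0.476, 0.522, -0.478]
wrist_force: [0.7, 0.7, -0.2]
width: 0.0599
```

```bash
python3 - <<'E'
from station import arm
from h import *
st=arm.sense(); print(st["tool_pos"],st["joints"],st["width"])
print(delta(st,[.342,-.16,.23],.296-np.pi/2))
E
```

```text
[0.37505482 0.18749762 0.23039154] [ 3.29323008e-01 -2.07603183e-01  1.65175970e+00 -1.46481419e-03
  1.69877001e+00  2.39691863e-01] 0.059854015913383615
(array([  1. , -64. , 343.2]), array([ 7.817e+01,  1.200e-01, -2.000e-02]))
```

Call:
step_arm(
  deltas=[
    [0.4,0,-6,35,7,0,0],
    [0.4,0,-13,70,14,0,0],
    [0.4,0,-19,105,21,0,0],
    [0.4,0,-25,140,28,0,0],
    [0.4,0,-32,175,35,0,0],
    [0.4,0,-38,210,42,0,0],
    [0.4,0,-45,245,49,0,0],
    [0.4,0,-51,280,56,0,0],
    [0.4,0,-58,315,63,0,0],
    [0.4,0,-64,343,70,0,0],
  ],
)

```text
clock: 1.77
tool_pos: [0.341, -0.162, 0.2306]
tool_rot: [-0.152, -0.69, -0.151, 0.691]
wrist_force: [0.5, 0.7, 0.4]
width: 0.0597
```

Call:
step_arm(
  deltas=[
    [0.4,0,0,0,7,0,0],
    [0.4,0,0,0,8,0,0],
  ],
)

```text
clock: 1.93
tool_pos: [0.3402, -0.1634, 0.2299]
tool_rot: [-0.1, -0.699, -0.1, 0.701]
wrist_force: [0.5, 0.1, -1.1]
width: 0.0594
```

```bash
python3 - <<'E'
from station import arm
from h import *
import cv2
st=arm.sense(); print(st["tool_pos"],st["joints"],st["width"])
print(delta(st,[.342,-.16,.23],.296-np.pi/2))
print(arm.camera_params("wrist"))
cv2.imwrite("pics/w1.png",arm.get_image("wrist")[:,:,::-1])
E
```

```text
[ 0.34023416 -0.16339107  0.2298935 ] [-0.59603503 -0.30620845  1.72924738 -0.00255759  1.72021902  0.69019003] 0.059371798997789736
(array([-0.1, -2.8, -2.6]), array([-0.68,  0.17, -0.02]))
{'vfov': 58.258654287500015, 'cx': 322.86849769068886, 'cy': 232.25809325169513, 'xyz': array([ 0.40851485, -0.14452991,  0.37191181]), 'attitude': array([ 0.79172788, -0.11296241,  0.08410395, -0.59441819])}
```

View pics/w1.png

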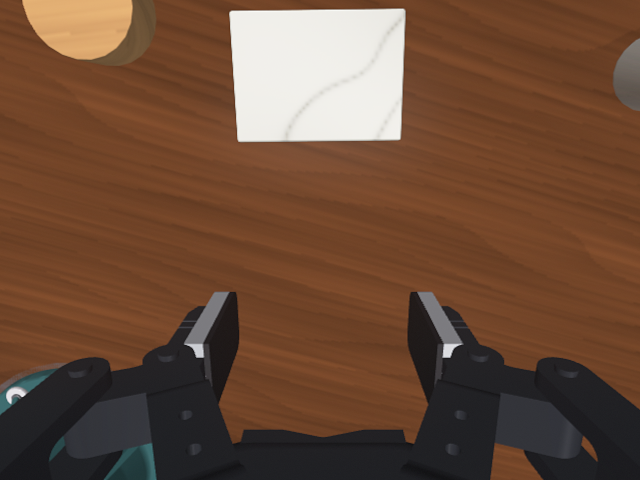

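The wrist view shows the slab's top corners at about (230,11), (405,9), (401,139) and (238,141), with the block at upper left. The path between the fingers and the slab is clear.

```bash
python3 - <<'E'
from station import arm
from h import *
W=arm.camera_params("wrist")
c=np.array([at_z(W,u,v,.024) for u,v in [(230,11),(405,9),(401,139),(238,141)]])*1000
print(c.round(1),c.mean(0)); 
for i in range(4):
  d=c[(i+1)%4]-c[i]; print(np.linalg.norm(d),np.degrees(np.arctan2(d[1],d[0])))
st=arm.sense(); print(delta(st,[.344,-.155,.006],.297-np.pi/2))
E
```

```text
[[ 454.5  -59.1   24. ]
 [ 492.1 -181.6   24. ]
 [ 403.3 -209.7   24. ]
 [ 365.1  -86.3   24. ]] [ 428.76544637 -134.17233127   24.        ]
128.1142758738785 -72.9039451979853
93.2077206196192 -162.41412286876997
129.1601034200954 107.17698171932996
93.38707717739302 16.943362659556154
(array([224. ,  -6.2,  -6. ]), array([-0.46,  0.14, -0.01]))
```

Call:
step_arm(
  deltas=[
    [0.4,40,0,0,-0.5,0,0],
    [0.4,80,0,0,-0.5,0,0],
    [0.4,120,0,0,-0.5,0,0],
    [0.4,155,0,0,-0.5,0,0],
    [0.4,185,0,0,-0.5,0,0],
    [0.4,205,0,0,-0.5,0,0],
    [0.4,215,0,0,-0.5,0,0],
    [0.4,220,0,0,-0.5,0,0],
    [0.4,223,0,0,-0.5,0,0],
    [0.4,223,0,0,-0.5,0,0],
  ],
)

```text
clock: 2.82
tool_pos: [0.3408, -0.1627, 0.0078]
tool_rot: [-0.106, -0.699, -0.105, 0.7]
wrist_force: [-0.3, 0.2, -0.4]
width: 0.0601
```

```bash
python3 - <<'E'
from station import arm
from h import *
import cv2
st=arm.sense(); print(st["tool_pos"],st["joints"],st["width"],st["wrist_force"])
cv2.imwrite("pics/w2.png",arm.get_image("wrist")[:,:,::-1])
p,r=pose(st); print(r.as_matrix().round(3))
E
```

```text
[ 0.34084181 -0.16271675  0.00781727] [-0.59409751 -0.13924083  2.05696542 -0.0021147   1.22369598  0.67809638] 0.06012716757491738 [-0.28459201  0.23613159 -0.43944789]
[[-0.001  0.295 -0.956]
 [-0.002 -0.956 -0.295]
 [-1.     0.001  0.001]]
```

View pics/w2.png

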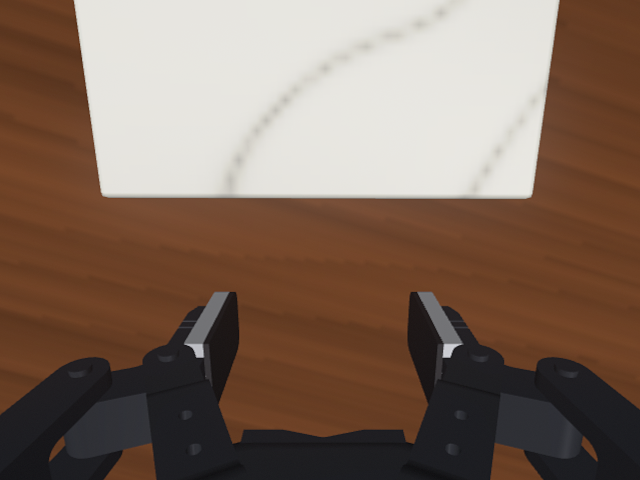

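Call:
step_arm(
  deltas=[
    [0.4,2,0,-8,0,0,0],
    [0.4,4,0,-15,0,0,0],
    [0.4,4,0,-20,0,0,0],
    [0.4,4,0,-25,0,0,0],
    [0.4,4,0,-28,0,0,0],
    [0.4,4,0,-31,0,0,0],
    [0.4,4,0,-34,0,0,0],
  ],
)

```text
clock: 3.45
tool_pos: [0.3729, -0.1533, 0.0043]
tool_rot: [-0.106, -0.698, -0.104, 0.7]
wrist_force: [-7.5, -3.4, 5.9]
width: 0.0598
```

Call:
step_arm(
  deltas=[
    [0.4,0,0,-3,0,0,0],
    [0.4,0,0,-6,0,0,0],
  ],
)

```text
clock: 3.62
tool_pos: [0.3763, -0.1523, 0.0043]
tool_rot: [-0.107, -0.695, -0.104, 0.703]
wrist_force: [-9.0, -2.1, 6.6]
width: 0.0596
```

```bash
python3 - <<'E'
from station import arm
from h import *
import cv2
st=arm.sense(); print(st["tool_pos"],st["width"],st["wrist_force"])
cv2.imwrite("pics/w3.png",arm.get_image("wrist")[:,:,::-1])
E
```

```text
[ 0.37628219 -0.1522831   0.00429262] 0.05962476021951752 [-9.04964131 -2.06797282  6.59242235]
```

View pics/w3.png

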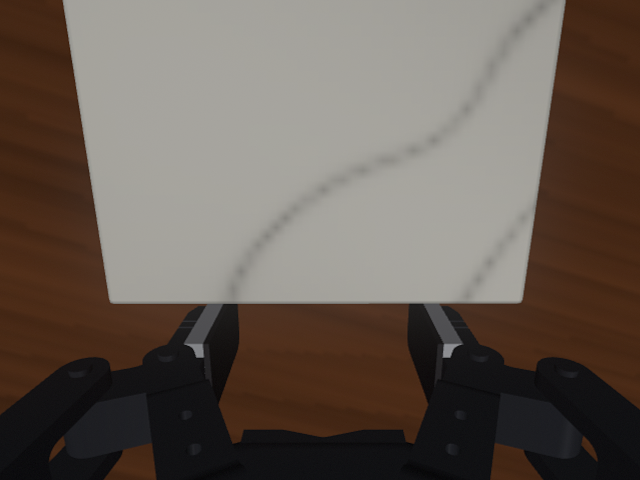

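Call:
step_arm(
  deltas=[
    [0.4,0,0,3,0,0,0],
    [0.4,-2,0,5,0,0,0],
    [0.4,-4,0,5,0,0,0],
    [0.4,-4,0,5,0,0,0],
  ],
)

```text
clock: 4.0
tool_pos: [0.3728, -0.1536, 0.0088]
tool_rot: [-0.107, -0.697, -0.104, 0.702]
wrist_force: [0.3, -0.6, -0.0]
width: 0.0598
```

Call:
step_arm(
  deltas=[
    [0.4,0,0,-4,0,0,0],
    [0.4,0,0,-7,0,0,0],
    [0.4,0,0,-9,0,0,0],
  ],
)

```text
clock: 4.25
tool_pos: [0.3797, -0.1516, 0.0089]
tool_rot: [-0.107, -0.695, -0.104, 0.704]
wrist_force: [-8.5, -2.2, 7.1]
width: 0.0601
```

Call:
step_arm(
  deltas=[
    [0.4,0,0,-5,1.2,0,0],
    [0.4,0,0.2,-10,2.4,0,0],
    [0.4,0,0.5,-15,3.7,0,0],
    [0.4,0,0.9,-20,4.9,0,0],
    [0.4,0,1.3,-25,6.1,0,0],
    [0.4,0,1.9,-30,7.3,0,0],
    [0.4,0,2.6,-35,8.5,0,0],
    [0.4,0,3.4,-40,9.8,0,0],
    [0.4,0,4.3,-45,11,0,0],
    [0.4,0,5.3,-50,12.2,0,0],
  ],
)

```text
clock: 5.08
tool_pos: [0.4264, -0.1408, 0.0077]
tool_rot: [-0.032, -0.699, -0.03, 0.713]
wrist_force: [-8.9, 1.7, 6.3]
width: 0.0597
```

```bash
python3 - <<'E'
from station import arm
from h import *
import cv2
st=arm.sense(); p,r=pose(st); print(st["tool_pos"],st["width"],st["wrist_force"])
print(r.as_matrix().round(3)); y=r.as_matrix()[:,1]; print("yaw",np.degrees(np.arctan2(y[1],y[0])+np.pi/2))
d=p[:2]-C; print("stop",d@EX,d@EY)
cv2.imwrite("pics/w4.png",arm.get_image("wrist")[:,:,::-1])
cv2.imwrite("pics/t4.png",cv2.resize(arm.get_image("top")[170:320,225:425,::-1],None,fx=4,fy=4))
E
```

```text
[ 0.42644558 -0.14084654  0.00773144] 0.059651286329753965 [-8.92244738  1.69447052  6.27606407]
[[-0.02   0.087 -0.996]
 [-0.004 -0.996 -0.087]
 [-1.     0.003  0.02 ]]
yaw 5.019173821774435
stop -0.15732540563864372 -0.3598927806874733
```

View pics/w4.png

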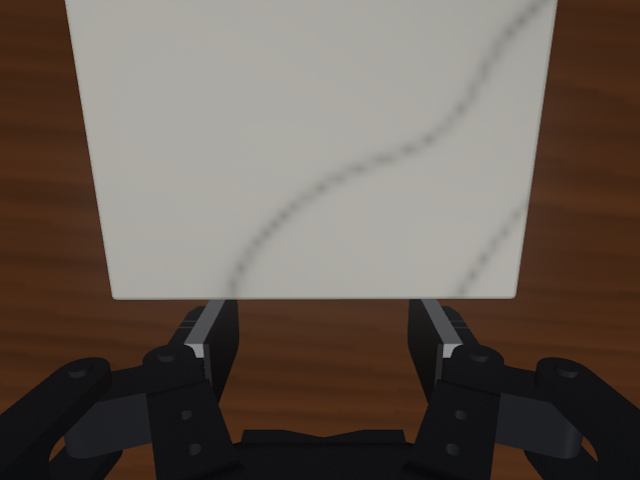

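View pics/t4.png

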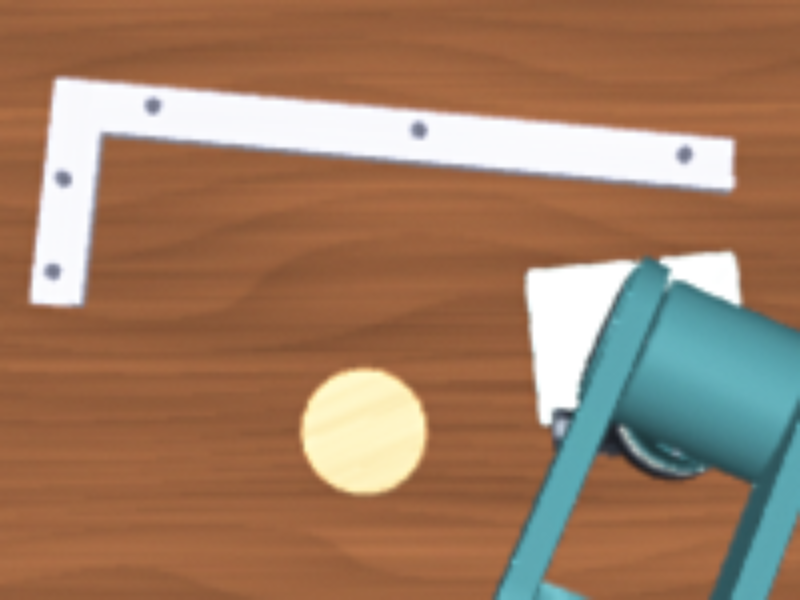

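```bash
python3 - <<'E'
from station import arm
from h import *
st=arm.sense()
print(delta(st,[*stop(-111,-356),.010],PSI-np.pi/2))
E
```

```text
(array([ -3. ,   4.3, -44.6]), array([10.48,  0.91, -0.29]))
```

Call:
step_arm(
  deltas=[
    [0.4,0,0,-5,1.2,0.2,0],
    [0.4,0,0.2,-10,2.4,0.5,0],
    [0.4,-1,0.5,-15,3.6,0.7,0],
    [0.4,-1,0.9,-20,4.8,0.9,0],
    [0.4,-1,1.4,-25,6,0.9,0],
    [0.4,-2,2,-30,7.2,0.9,0],
    [0.4,-2,2.7,-35,8.4,0.9,0],
    [0.4,-2,3.5,-40,9.6,0.9,0],
    [0.4,-2,4.2,-44,10.5,0.9,0],
  ],
)

```text
clock: 5.93
tool_pos: [0.4723, -0.141, 0.0083]
tool_rot: [0.033, -0.706, 0.036, 0.707]
wrist_force: [-3.7, 1.9, -2.8]
width: 0.0598
```

```bash
cat > look.py <<'E'
import sys,cv2
from station import arm
from h import *
st=arm.sense(); p,r=pose(st); M=r.as_matrix(); y=M[:,1]
print(st["clock"],st["tool_pos"].round(4),st["wrist_force"].round(1),"jaw",np.degrees(np.arctan2(y[1],y[0])).round(2),"stopdeg",np.degrees(PSI).round(2),"tilt",M[2].round(3))
d=(p[:2]-C)*1000; print("stop",d@EX,d@EY)
n=sys.argv[1]
if len(sys.argv)>2:
  if 'w' in sys.argv[2]: cv2.imwrite(f"pics/w{n}.png",arm.get_image("wrist")[:,:,::-1])
  if 't' in sys.argv[2]: cv2.imwrite(f"pics/t{n}.png",cv2.resize(arm.get_image("top")[170:320,225:425,::-1],None,fx=4,fy=4))
  if 's' in sys.argv[2]: cv2.imwrite(f"pics/s{n}.png",cv2.resize(arm.get_image("scene")[190:330,210:420,::-1],None,fx=3.8,fy=3.8))
E
python3 look.py 5 wts
```

```text
5.9333 [ 0.4723 -0.141   0.0083] [-3.7  1.9 -2.8] jaw -95.54 stopdeg -5.44 tilt [-1.     0.004  0.001]
stop -111.67699232427725 -355.7047676201591
```

View pics/w5.png

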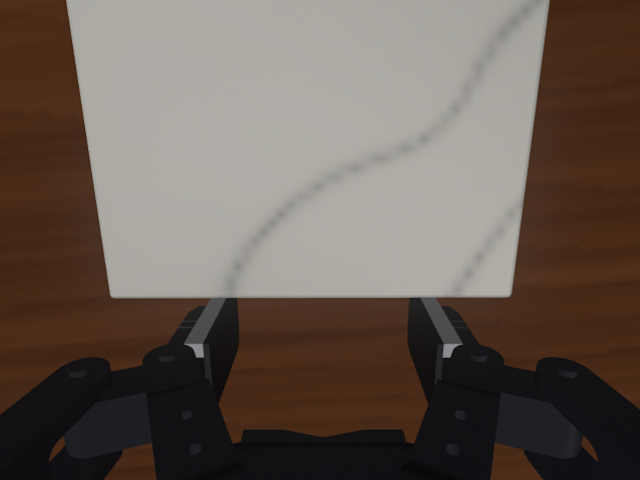

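View pics/s5.png

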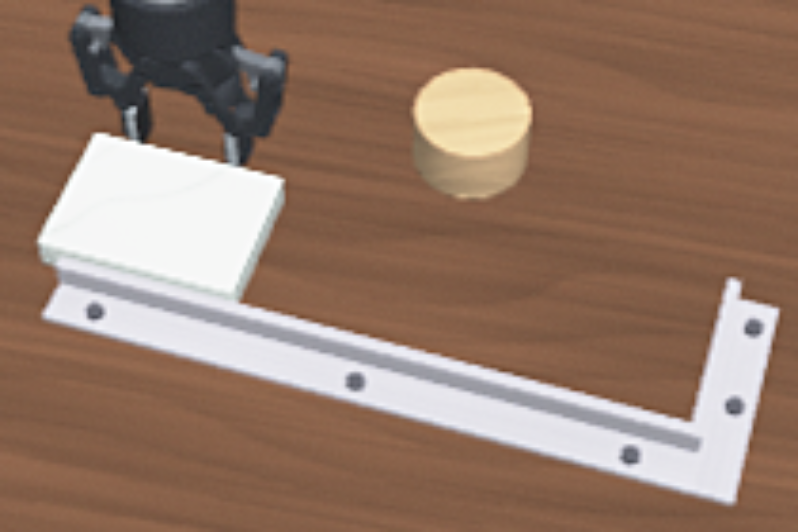

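View pics/t5.png

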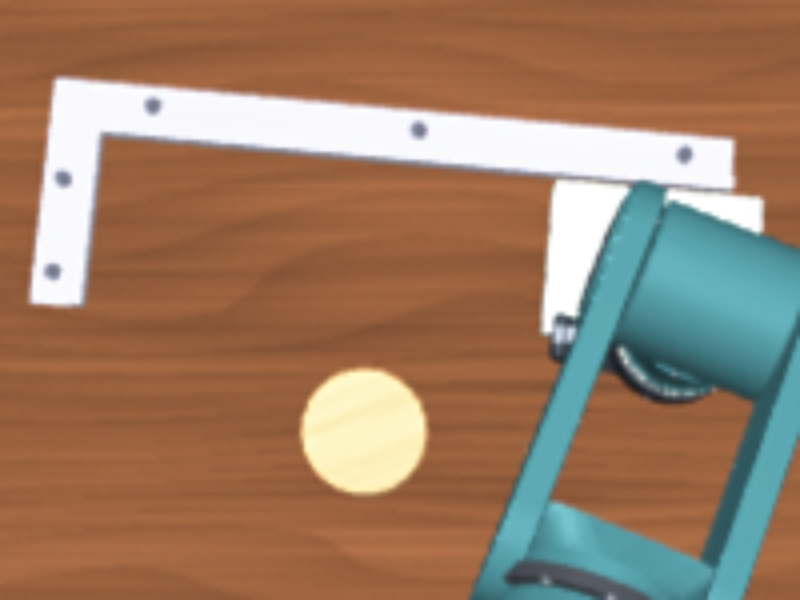

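The slab is square to the long rail with only a few mm of gap. It overhangs the rail's free end slightly, at top-crop (735–763,195).

Call:
step_arm(
  deltas=[
    [0.4,0,0,-1,0,0,0],
    [0.4,0,0,-2,0,0,0],
    [0.4,0,0,-3,0,0,0],
    [0.4,0,0,-3.5,0,0,0],
  ],
)

```text
clock: 6.42
tool_pos: [0.4761, -0.142, 0.0092]
tool_rot: [-0.032, 0.706, -0.036, -0.706]
wrist_force: [-5.1, -0.1, 0.5]
width: 0.0602
```

Call:
step_arm(
  deltas=[
    [0.4,0,0,-1.5,0,0,0],
    [0.4,0,0,-3,0,0,0],
  ],
)

```text
clock: 6.58
tool_pos: [0.4784, -0.1423, 0.0093]
tool_rot: [0.032, -0.706, 0.036, 0.707]
wrist_force: [-5.3, 0.9, -0.8]
width: 0.0598
```

Call:
step_arm(
  deltas=[
    [0.4,0,0,-1.5,0,0,0],
    [0.4,0,0,-3,0,0,0],
  ],
)

```text
clock: 6.75
tool_pos: [0.4786, -0.1423, 0.0092]
tool_rot: [0.032, -0.703, 0.035, 0.709]
wrist_force: [-14.9, 2.2, 7.7]
width: 0.0598
```

```bash
python3 look.py 6 ts
```

```text
6.75 [ 0.4786 -0.1423  0.0092] [-14.9   2.2   7.7] jaw -95.47 stopdeg -5.44 tilt [-1.     0.005  0.008]
stop -105.30945426816287 -356.38808707121234
```

View pics/t6.png

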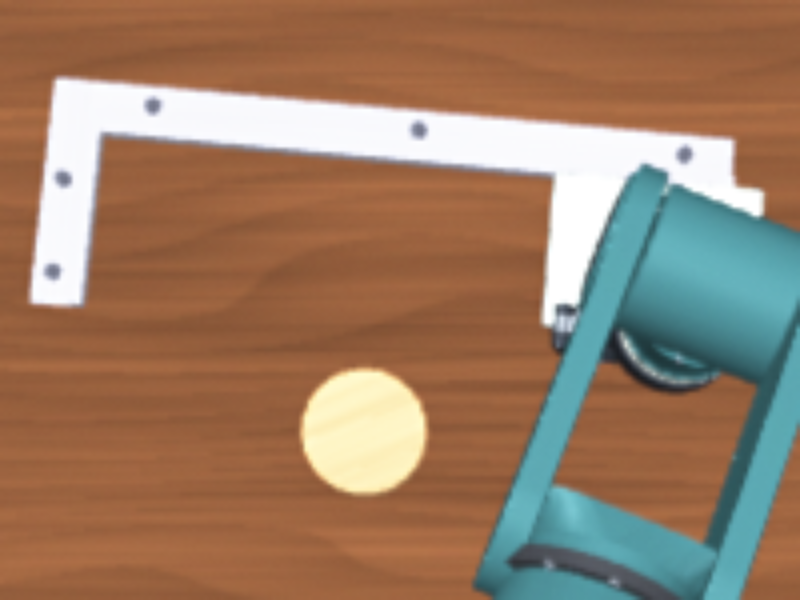

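View pics/s6.png

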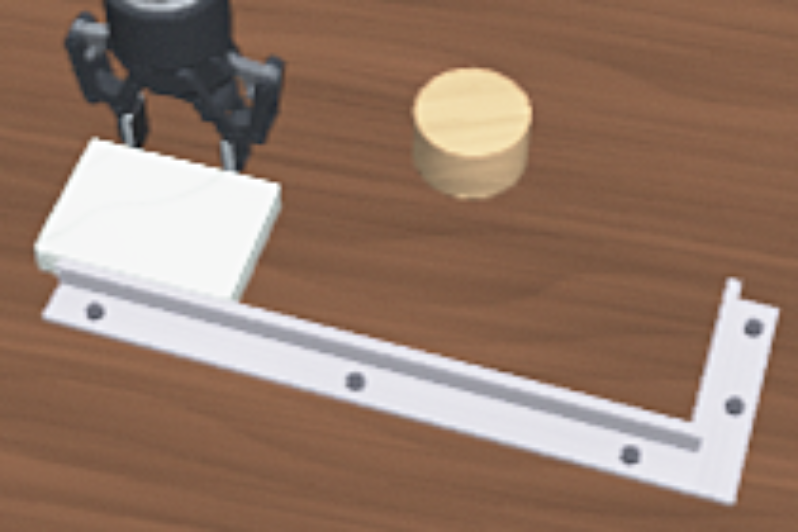

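Call:
step_arm(
  deltas=[
    [0.4,0,0,6,0,0,0],
    [0.4,0,0,14,0,0,0],
    [0.4,-10,0,20,0,0,0],
    [0.4,-40,0,20,0,0,0],
    [0.4,-80,0,20,0,0,0],
    [0.1,-110,0,20,0,0,0],
    [0.1,-110,0,20,0,0,0],
  ],
)

```text
clock: 7.43
tool_pos: [0.4648, -0.1421, 0.1284]
tool_rot: [-0.03, 0.71, -0.038, -0.703]
wrist_force: [0.9, -1.0, 0.7]
width: 0.0471
```

```bash
python3 look.py 7
python3 -c "
from station import arm
from h import *
st=arm.sense()
print(delta(st,[*stop(-50,-460),.115],PSI),st['joints'])"
```

```text
7.4333 [ 0.4648 -0.1421  0.1284] [ 0.9 -1.   0.7] jaw -95.48 stopdeg -5.44 tilt [-1.     0.011 -0.011]
stop -118.98450010659069 -357.49516522550886
(array([ 15.2, 102.3, -68.9]), array([-90.03,   0.  ,  -0.95])) [-0.40874316 -0.02025748  1.6874091  -0.00692859  1.46112252  1.25834025]
```

Call:
step_arm(
  deltas=[
    [0.1,0,8,-6,-7,0,0],
    [0.1,0,16,-11,-14,0,-0.2],
    [0.1,0,24,-16,-21,0,-0.2],
    [0.1,0,32,-22,-28,0,-0.3],
    [0.1,0,40,-27,-35,0,-0.4],
    [0.1,0,50,-34,-42,0,-0.5],
    [0.1,0,60,-40,-49,0,-0.5],
    [0.1,0,70,-47,-56,0,-0.6],
    [0.1,0,80,-54,-63,0,-0.7],
    [0.1,0,90,-61,-70,0,-0.8],
  ],
)

```text
clock: 8.27
tool_pos: [0.5179, -0.2384, 0.1304]
tool_rot: [0.381, 0.598, 0.378, -0.595]
wrist_force: [-0.5, -0.2, -0.3]
width: 0.0466
```

```bash
python3 look.py 7
python3 -c "
from station import arm
from h import *
st=arm.sense()
print(delta(st,[*stop(-50,-462),.115],PSI),st['joints'])"
```

```text
8.2667 [ 0.5179 -0.2384  0.1304] [-0.5 -0.2 -0.3] jaw -25.13 stopdeg -5.44 tilt [-1.     0.006 -0.001]
stop -57.04688925102604 -448.35483417710066
(array([15.5, 11.1, 10.5]), array([-1.969e+01, -1.000e-02, -3.500e-01])) [-0.53191757  0.16808908  1.48217443  0.00179761  1.48545851 -0.09343371]
```

Call:
step_arm(
  deltas=[
    [0.1,0,5,5,-7,0,0],
    [0.1,0,11,10,-14,0,-0.3],
    [0.1,0,11,10.5,-19.7,0,-0.3],
    [0.1,0,11,10.5,-19.7,0,-0.3],
    [0.1,0,11,10.5,-19.7,0,-0.3],
  ],
)

```text
clock: 8.68
tool_pos: [0.5237, -0.2528, 0.1306]
tool_rot: [0.476, 0.524, 0.474, -0.523]
wrist_force: [-0.3, -0.4, 0.4]
width: 0.0472
```

```bash
python3 look.py 8 w
python3 -c "
from station import arm
from h import *
st=arm.sense()
print(delta(st,[*stop(-50,-462),.009],PSI),st['joints'])"
```

```text
8.6833 [ 0.5237 -0.2528  0.1306] [-0.3 -0.4  0.4] jaw -5.59 stopdeg -5.44 tilt [-1.     0.003  0.   ]
stop -49.864986289944035 -462.12920976934913
(array([121.6,  -0.2,   0. ]), array([-0.13,  0.01, -0.13])) [-5.47476200e-01  1.94911678e-01  1.45048746e+00  7.33497986e-04
  1.49408728e+00 -4.50305000e-01]
```

View pics/w8.png

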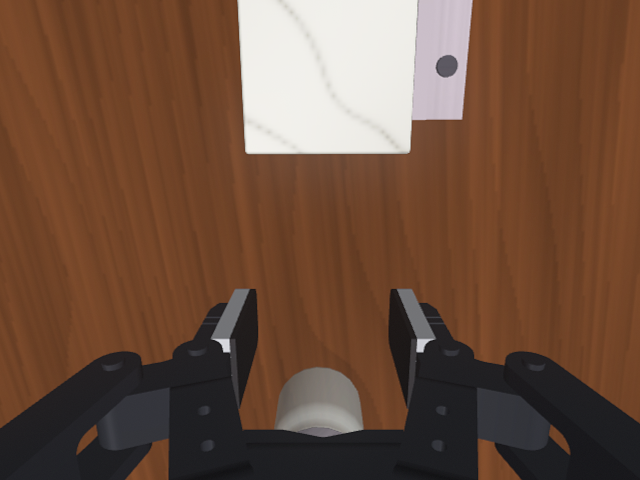

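The slab end edge runs from (246,153) to (410,152), square to the tool, and the jar is visible well behind. I'll descend to slab height.

```bash
python3 -c "
from station import arm
from h import *
W=arm.camera_params('wrist')
for u,v in [(246,153),(410,152)]:
  d=(at_z(W,u,v,.024)[:2]-C)*1000; print(d@EX,d@EY)
"
```

```text
-92.75382848114273 -417.20286561514024
0.856975711693755 -416.97859057425154
```

Call:
step_arm(
  deltas=[
    [0.1,30,0,0,0,0,0],
    [0.1,60,0,0,0,0,0],
    [0.1,85,0,0,0,0,0],
    [0.1,105,0,0,0,0,0],
    [0.1,115,0,0,0,0,0],
    [0.1,119,0,0,0,0,0],
    [0.1,121,0,0,0,0,0],
    [0.1,121,0,0,0,0,0],
  ],
)

```text
clock: 9.4
tool_pos: [0.5246, -0.253, 0.0106]
tool_rot: [0.476, 0.524, 0.474, -0.523]
wrist_force: [1.1, 0.2, -0.6]
width: 0.0474
```

```bash
python3 look.py 9
```

```text
9.4 [ 0.5246 -0.253   0.0106] [ 1.1  0.2 -0.6] jaw -5.59 stopdeg -5.44 tilt [-1.     0.004  0.001]
stop -48.95468308392956 -462.2659257051908
```

Call:
step_arm(
  deltas=[
    [0.1,0,0,-10,0,0,0],
    [0.1,0,0,-18,0,0,0],
    [0.1,0,0,-25,0,0,0],
    [0.1,0,0,-30,0,0,0],
    [0.1,0,0,-34,0,0,0],
    [0.1,0,0,-38,0,0,0],
    [0.1,0,0,-42,0,0,0],
    [0.1,0,0,-46,0,0,0],
    [0.1,0,0,-51,0,0,0],
    [0.1,0,0,-56,0,0,0],
  ],
)

```text
clock: 10.23
tool_pos: [0.5301, -0.1994, 0.0113]
tool_rot: [-0.478, -0.524, -0.472, 0.524]
wrist_force: [-1.0, -6.2, 1.0]
width: 0.0467
```

```bash
python3 look.py 10 w
python3 -c "
from station import arm
from h import *
st=arm.sense()
print(delta(st,[*stop(-48.5,-356),.010],PSI))"
```

```text
10.2333 [ 0.5301 -0.1994  0.0113] [-1.  -6.2  1. ] jaw -5.62 stopdeg -5.44 tilt [-1.     0.005  0.006]
stop -48.587997979578546 -408.31202637052377
(array([  1. ,  -0.1, -51.1]), array([-0.15,  0.24, -0.29]))
```

View pics/w10.png

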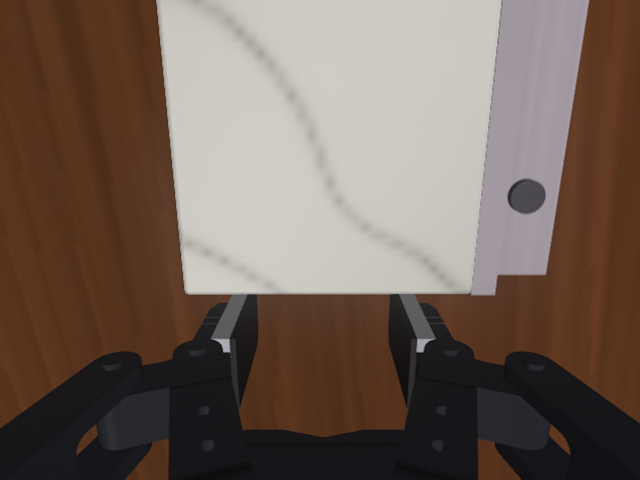

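Call:
step_arm(
  deltas=[
    [0.1,0,0,-6,0,0,0],
    [0.1,0,0,-13,0,0.2,0],
    [0.1,0,0,-20,0,0.2,-0.2],
    [0.1,0.5,0,-27,0,0.2,-0.2],
    [0.1,0.5,0,-34,0,0.2,-0.2],
    [0.1,0.5,0,-41,0,0.2,-0.2],
    [0.1,0.5,0,-48,0,0.2,-0.2],
    [0.1,0.5,0,-55,0,0.2,-0.2],
    [0.1,1,0,-62,0,0.2,-0.2],
    [0.1,1,0,-69,0,0.2,-0.2],
  ],
)

```text
clock: 11.12
tool_pos: [0.5369, -0.1319, 0.0113]
tool_rot: [-0.477, -0.523, -0.473, 0.525]
wrist_force: [-3.6, -9.0, 4.8]
width: 0.0469
```

```bash
python3 look.py 11
python3 -c "
from station import arm
from h import *
st=arm.sense()
print(delta(st,[*stop(-48.3,-270),.010],PSI))"
```

```text
11.1167 [ 0.5369 -0.1319  0.0113] [-3.6 -9.   4.8] jaw -5.6 stopdeg -5.44 tilt [-1.     0.002  0.007]
stop -48.16861967392663 -340.5361025871195
(array([  0.8,  -0.3, -70.5]), array([-0.16,  0.37, -0.11]))
```

Call:
step_arm(
  deltas=[
    [0.1,0,0,-6,0,0.2,0],
    [0.1,0,0,-13,0,0.3,0],
    [0.1,0,0,-20,0,0.3,0],
    [0.1,0,-0.1,-27,0,0.3,0],
    [0.1,0,-0.1,-34,0,0.3,0],
    [0.1,0.5,-0.1,-41,0,0.3,0],
    [0.1,0.5,-0.2,-48,0,0.3,0],
    [0.1,0.5,-0.2,-55,0,0.3,0],
    [0.1,0.5,-0.2,-62,0,0.3,0],
    [0.1,0.5,-0.2,-69,0,0.3,0],
  ],
)

```text
clock: 11.95
tool_pos: [0.5437, -0.065, 0.0115]
tool_rot: [-0.477, -0.523, -0.473, 0.525]
wrist_force: [-1.8, -8.5, 4.6]
width: 0.0471
```

```bash
python3 look.py 12 wt
python3 -c "
from station import arm
from h import *
st=arm.sense()
print(delta(st,[*stop(-48.3,-200),.010],PSI))"
```

```text
11.95 [ 0.5437 -0.065   0.0115] [-1.8 -8.5  4.6] jaw -5.61 stopdeg -5.44 tilt [-1.     0.003  0.006]
stop -47.841651313083375 -273.22034368540795
(array([  1.1,  -0.7, -71.4]), array([-0.12,  0.14, -0.18]))
```

View pics/w12.png

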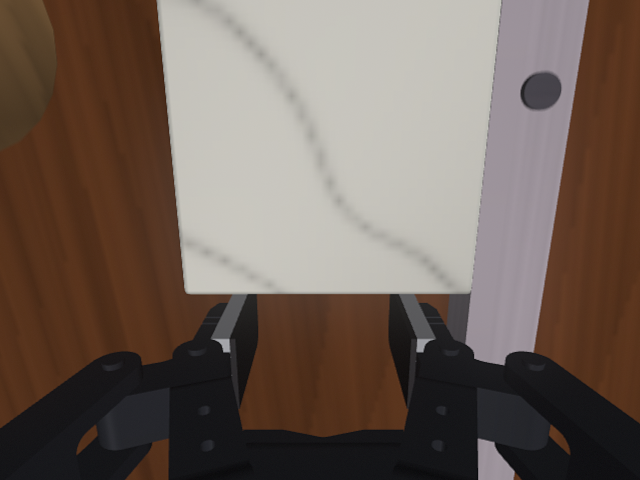

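View pics/t12.png

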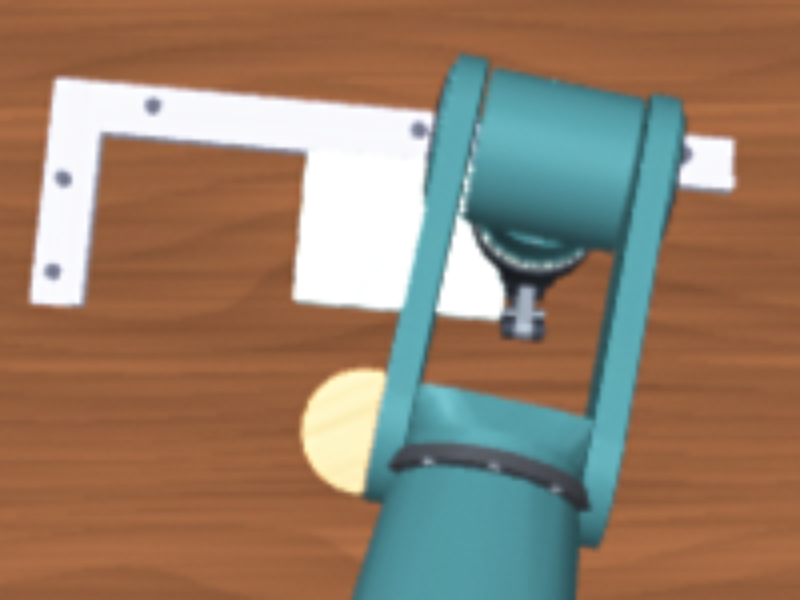

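Call:
step_arm(
  deltas=[
    [0.1,0,0,-6,0,0.1,0],
    [0.1,0,0,-13,0,0.1,0],
    [0.1,0,-0.1,-20,0,0.1,0],
    [0.1,0,-0.2,-27,0,0.1,0],
    [0.1,0.5,-0.2,-34,0,0.1,0],
    [0.1,0.5,-0.3,-41,0,0.1,0],
    [0.1,0.5,-0.3,-48,0,0.1,0],
    [0.1,0.5,-0.4,-55,0,0.1,0],
    [0.1,1,-0.4,-62,0,0.1,0],
    [0.1,1,-0.4,-69,0,0.1,0],
  ],
)

```text
clock: 12.88
tool_pos: [0.5507, 0.0038, 0.0112]
tool_rot: [-0.477, -0.524, -0.473, 0.524]
wrist_force: [-0.8, -7.9, 4.7]
width: 0.0469
```

```bash
python3 look.py 13 s
python3 -c "
from station import arm
from h import *
st=arm.sense()
print(delta(st,[*stop(-48.0,-149),.010],PSI))"
```

```text
12.8833 [0.5507 0.0038 0.0112] [-0.8 -7.9  4.7] jaw -5.57 stopdeg -5.44 tilt [-1.     0.005  0.005]
stop -47.345253708639966 -204.1442162067763
(array([  0.9,  -0.7, -53.2]), array([-0.11,  0.1 , -0.26]))
```

View pics/s13.png

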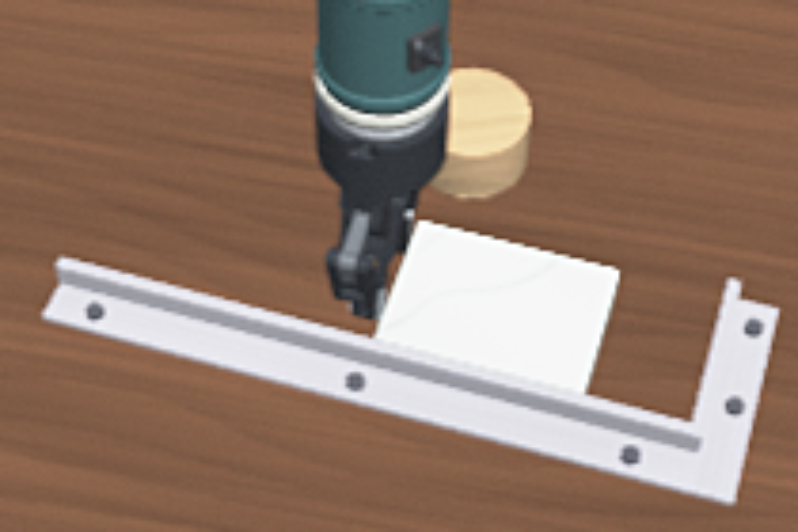

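Call:
step_arm(
  deltas=[
    [0.1,0,0,-6,0,0.1,0],
    [0.1,0,-0.1,-12,0,0.1,0],
    [0.1,0,-0.2,-18,0,0.1,0],
    [0.1,0,-0.3,-24,0,0.1,0],
    [0.1,0,-0.3,-30,0,0.1,0],
    [0.1,0.5,-0.4,-36,0,0.1,0],
    [0.1,0.5,-0.4,-42,0,0.1,0],
    [0.1,0.5,-0.5,-47,0,0.1,0],
    [0.1,0.5,-0.5,-50,0,0.1,0],
  ],
)

```text
clock: 13.68
tool_pos: [0.5554, 0.0545, 0.011]
tool_rot: [0.477, 0.524, 0.473, -0.523]
wrist_force: [-0.5, -6.5, 4.9]
width: 0.047
```

Call:
step_arm(
  deltas=[
    [0.1,0,0,-2.5,0,0,0],
    [0.1,0,0,-5,0,0,0],
  ],
)

```text
clock: 13.85
tool_pos: [0.5557, 0.0585, 0.0111]
tool_rot: [-0.478, -0.524, -0.473, 0.524]
wrist_force: [-0.1, -7.2, 3.0]
width: 0.0469
```

```bash
python3 look.py 14 st
```

```text
13.85 [0.5557 0.0585 0.0111] [-0.1 -7.2  3. ] jaw -5.54 stopdeg -5.44 tilt [-1.     0.005  0.005]
stop -47.54627557181212 -149.16932690910429
```

View pics/s14.png

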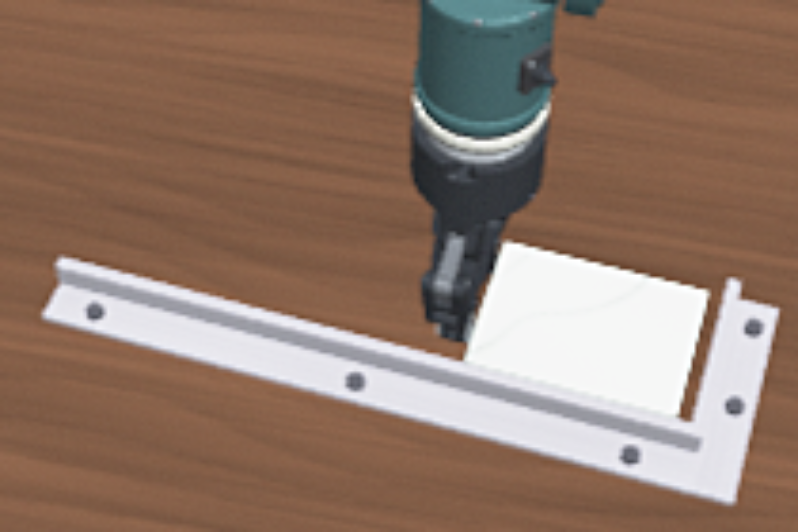

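View pics/t14.png

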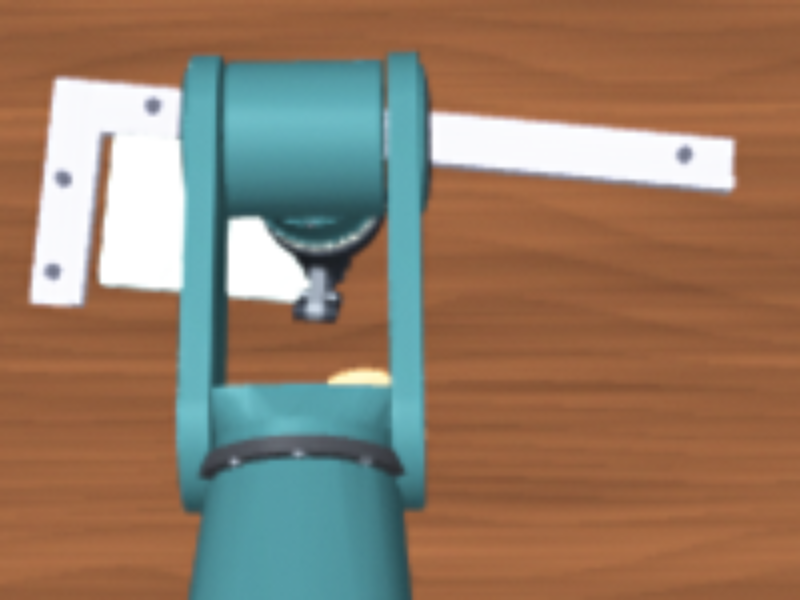

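The slab's end is about 6–8 mm from the short rail, with a thin gap at top-crop x≈105. I'll creep in from here.

Call:
step_arm(
  deltas=[
    [0.1,0,0,-2,0,0,0],
    [0.1,0,0,-4,0,0,0],
    [0.1,0,0,-6,0,0,0],
  ],
)

```text
clock: 14.2
tool_pos: [0.5561, 0.0639, 0.0111]
tool_rot: [-0.478, -0.523, -0.473, 0.524]
wrist_force: [-0.6, -6.0, 1.7]
width: 0.047
```

Call:
step_arm(
  deltas=[
    [0.1,0,0,-1.5,0,0,0],
    [0.1,0,0,-3,0,0,0],
  ],
)

```text
clock: 14.37
tool_pos: [0.5563, 0.0656, 0.0111]
tool_rot: [-0.478, -0.523, -0.472, 0.525]
wrist_force: [0.1, -6.0, 3.5]
width: 0.0469
```

```bash
python3 look.py 15
```

```text
14.3667 [0.5563 0.0656 0.0111] [ 0.1 -6.   3.5] jaw -5.56 stopdeg -5.44 tilt [-1.     0.004  0.008]
stop -47.65748115612658 -142.0455709484705
```

Call:
step_arm(
  deltas=[
    [0.1,0,0,-1.5,0,0,0],
    [0.1,0,0,-3,0,0,0],
  ],
)

```text
clock: 14.53
tool_pos: [0.5564, 0.0673, 0.0111]
tool_rot: [-0.478, -0.522, -0.472, 0.526]
wrist_force: [-1.5, -6.8, 2.1]
width: 0.0468
```

Call:
step_arm(
  deltas=[
    [0.1,0,0,-1.5,0,0,0],
    [0.1,0,0,-3,0,0,0],
  ],
)

```text
clock: 14.7
tool_pos: [0.5565, 0.0686, 0.0111]
tool_rot: [-0.479, -0.521, -0.471, 0.527]
wrist_force: [-1.9, -12.1, 3.1]
width: 0.0467
```

```bash
python3 look.py 16 wst
```

```text
14.7 [0.5565 0.0686 0.0111] [ -1.9 -12.1   3.1] jaw -5.58 stopdeg -5.44 tilt [-1.     0.003  0.014]
stop -47.778498198235404 -139.01398074065
```

View pics/s16.png

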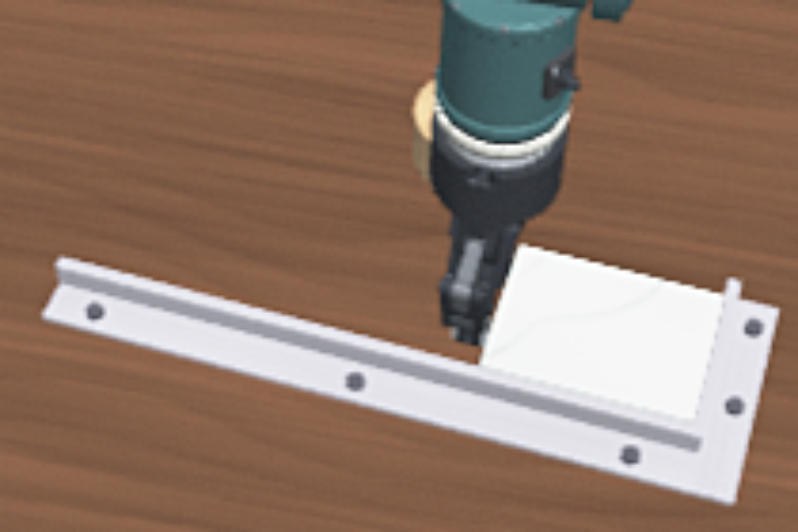

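View pics/w16.png

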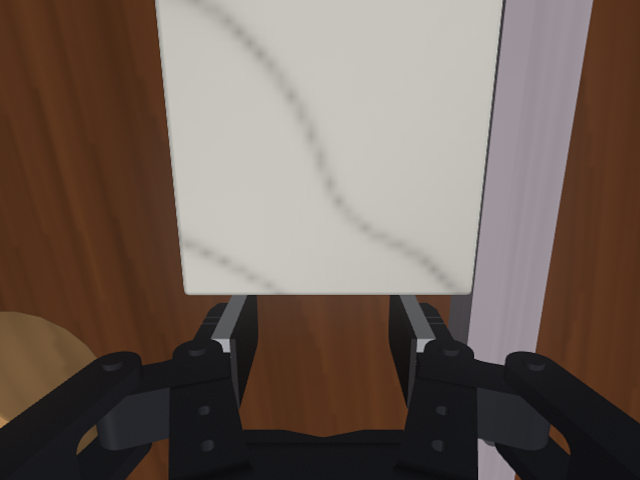

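The slab touches the short rail (12 N). A thin dark wedge at (500,20) leaves about 1 mm between the slab and the long rail near the corner, so I'll back off and press its near long side to square it.

Call:
step_arm(
  deltas=[
    [0.1,0,0,6,0,0,0],
    [0.1,-3,0,15,0,0,0],
    [0.1,-40,0,15,0,0,0],
    [0.1,-80,0,15,0,0,0],
    [0.1,-110,0,15,0,0,0],
    [0.1,-112,0,15,0,0,0],
  ],
)

```text
clock: 15.35
tool_pos: [0.5588, 0.0556, 0.1314]
tool_rot: [0.482, 0.525, 0.468, -0.522]
wrist_force: [0.6, 0.0, 1.2]
width: 0.0467
```

```bash
python3 look.py 17
python3 -c "
from station import arm
from h import *
st=arm.sense()
print(delta(st,[*stop(-140,-62),.12],PSI-np.pi/2),st['joints'])"
```

```text
15.35 [0.5588 0.0556 0.1314] [0.6 0.  1.2] jaw -5.58 stopdeg -5.44 tilt [-1.     0.017  0.01 ]
stop -44.224539692925894 -151.76833074928285
(array([  8.9, -96.2, -89.6]), array([89.86, -0.29, -1.21])) [ 0.00512043  0.14305399  1.50881982 -0.01191196  1.47420366  0.10357005]
```

Call:
step_arm(
  deltas=[
    [0.1,0,-8,-7,7,0,0],
    [0.1,0,-16,-14,14,0,0],
    [0.1,0,-24,-21,21,0,0],
    [0.1,0,-32,-28,28,0,-0.4],
    [0.1,0,-40,-36,35,0,-0.5],
    [0.1,0,-48,-43,42,0,-0.6],
    [0.1,0,-56,-50,49,0,-0.7],
    [0.1,0,-64,-57,56,0,-0.8],
    [0.1,0,-72,-64,63,0,-0.9],
    [0.1,0,-80,-72,70,0,-1],
  ],
)

```text
clock: 16.18
tool_pos: [0.4851, 0.1356, 0.1286]
tool_rot: [0.087, 0.702, 0.087, -0.701]
wrist_force: [0.6, 0.1, -0.3]
width: 0.0467
```

```bash
python3 look.py 17
python3 -c "
from station import arm
from h import *
st=arm.sense()
print(delta(st,[*stop(-140,-62),.12],PSI-np.pi/2),st['joints'])"
```

```text
16.1833 [0.4851 0.1356 0.1286] [ 0.6  0.1 -0.3] jaw -75.92 stopdeg -5.44 tilt [-1.    -0.    -0.001]
stop -125.16221023087625 -79.10899529532843
(array([  8.6, -21.1,   8.3]), array([19.52, -0.08,  0.02])) [1.59901535e-01 2.71209390e-02 1.63949915e+00 1.61884290e-04
 1.47357158e+00 1.48494773e+00]
```

Call:
step_arm(
  deltas=[
    [0.1,0,-7,3,7,0,0],
    [0.1,0,-14,6,14,0,0],
    [0.1,0,-21,8,19.5,0,0],
    [0.1,0,-21,8,19.5,0,0],
    [0.1,0,-21,8,19.5,0,0],
  ],
)

```text
clock: 16.6
tool_pos: [0.4717, 0.1542, 0.128]
tool_rot: [-0.033, 0.706, -0.032, -0.706]
wrist_force: [0.3, -0.3, -0.0]
width: 0.0471
```

```bash
python3 look.py 18 w
python3 -c "
from station import arm
from h import *
st=arm.sense()
print(delta(st,[*stop(-140,-62),.01],PSI-np.pi/2),st['joints'])"
```

```text
16.6 [0.4717 0.1542 0.128 ] [ 0.3 -0.3 -0. ] jaw -95.23 stopdeg -5.44 tilt [-1.    -0.001 -0.   ]
stop -140.25044434207078 -61.86311428170894
(array([ 1.181e+02, -0.000e+00,  1.000e-01]), array([ 0.17, -0.03,  0.04])) [2.00697279e-01 1.17866221e-02 1.65600946e+00 5.24837586e-04
 1.47313093e+00 1.86340345e+00]
```

View pics/w18.png

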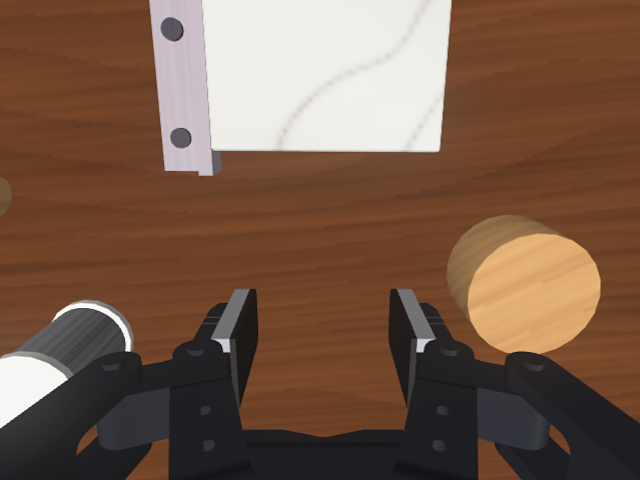

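The wrist view shows the slab's near side from (213,150) to (440,152), turned about 0.5° relative to the jaws. The block and spool are both clear of the fingers' descent.

Call:
step_arm(
  deltas=[
    [0.1,35,0,0,0.2,0,0],
    [0.1,70,0,0,0.2,0,0],
    [0.1,95,0,0,0.2,0,0],
    [0.1,110,0,0,0.2,0,0],
    [0.1,116,0,0,0.2,0,0],
    [0.1,118,0,-6,0.2,0,0],
    [0.1,118,0,-14,0.2,0,0],
    [0.1,118,0,-21,0.2,0,0],
    [0.1,118,0,-27,0.2,0,0],
    [0.1,118,0,-30,0.2,0,0],
  ],
)

```text
clock: 17.48
tool_pos: [0.5045, 0.1513, 0.0118]
tool_rot: [-0.034, 0.708, -0.033, -0.705]
wrist_force: [0.1, -0.7, -0.6]
width: 0.047
```

Call:
step_arm(
  deltas=[
    [0.1,0,0,-1.5,0,0,0],
    [0.1,0,0,-3,0,0,0],
  ],
)

```text
clock: 17.65
tool_pos: [0.5076, 0.151, 0.0125]
tool_rot: [-0.035, 0.708, -0.033, -0.705]
wrist_force: [-4.7, 0.4, 2.2]
width: 0.0469
```

```bash
python3 look.py 19
```

```text
17.65 [0.5076 0.151  0.0125] [-4.7  0.4  2.2] jaw -95.5 stopdeg -5.44 tilt [-1.    -0.002 -0.003]
stop -104.22663263168235 -61.61982914395809
```

Call:
step_arm(
  deltas=[
    [0.1,0,0,-1.5,0,0,0],
    [0.1,0,0,-3,0,0,0],
  ],
)

```text
clock: 17.82
tool_pos: [0.5077, 0.151, 0.0124]
tool_rot: [0.034, -0.705, 0.033, 0.708]
wrist_force: [-11.7, 0.3, 8.9]
width: 0.047
```

Call:
step_arm(
  deltas=[
    [0.1,0,0,-1.5,0,0,0],
    [0.1,0,0,-3,0,0,0],
  ],
)

```text
clock: 17.98
tool_pos: [0.5078, 0.151, 0.0123]
tool_rot: [0.034, -0.703, 0.033, 0.71]
wrist_force: [-10.4, -0.7, 8.8]
width: 0.0475
```

```bash
python3 look.py 20 w
```

```text
17.9833 [0.5078 0.151  0.0123] [-10.4  -0.7   8.8] jaw -95.48 stopdeg -5.44 tilt [-1.    -0.001  0.01 ]
stop -103.99201370620987 -61.66871916899682
```

View pics/w20.png

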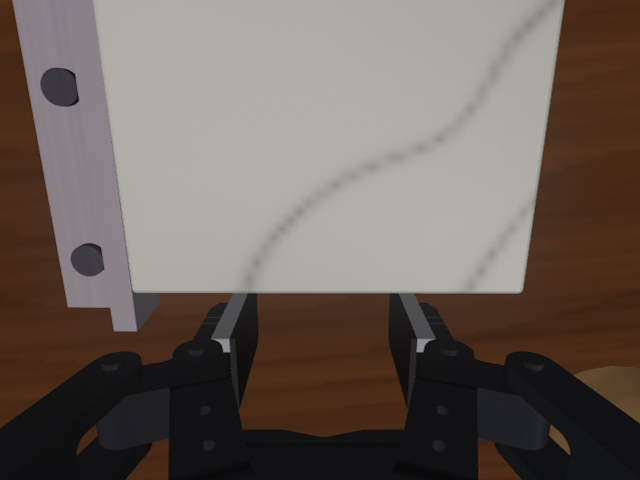

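Call:
step_arm(
  deltas=[
    [0.1,0,0,-2,0.3,0,0],
    [0.1,0,0,-4,0.6,0,0],
    [0.1,0,0,-5,0.6,0,0],
  ],
)

```text
clock: 18.28
tool_pos: [0.5082, 0.1512, 0.0122]
tool_rot: [0.038, -0.698, 0.037, 0.714]
wrist_force: [-16.2, 0.6, 12.3]
width: 0.047
```

```bash
python3 look.py 21
```

```text
18.2833 [0.5082 0.1512 0.0122] [-16.2   0.6  12.3] jaw -96.01 stopdeg -5.44 tilt [-1.    -0.     0.022]
stop -103.68774636552082 -61.373833815761685
```

Call:
step_arm(
  deltas=[
    [0.1,0,0,6,0,0,0],
    [0.1,0,0,14,0,0,0],
    [0.1,-10,0,20,0,1,0],
    [0.1,-50,0,20,0,1,0],
    [0.1,-90,0,20,0,1,0],
    [0.1,-125,0,5,0,1,0],
    [0.1,-150,0,-20,0,1,0],
    [0.1,-160,0,-40,0,1,0],
    [0.1,-160,0,-40,0,1,0],
  ],
)

```text
clock: 19.03
tool_pos: [0.5565, 0.1463, 0.1757]
tool_rot: [-0.038, 0.709, -0.037, -0.703]
wrist_force: [-0.7, -0.4, 0.3]
width: 0.0469
```

```bash
python3 look.py 22 wst
python3 - <<'E'
import cv2
im=cv2.imread("pics/w22.png")
cv2.imwrite("pics/w22c.png",im)
E
```

```text
19.0333 [0.5565 0.1463 0.1757] [-0.7 -0.4  0.3] jaw -96.08 stopdeg -5.44 tilt [-1.    -0.002 -0.007]
stop -55.11096914977072 -61.724883997663206
```

View pics/w22.png

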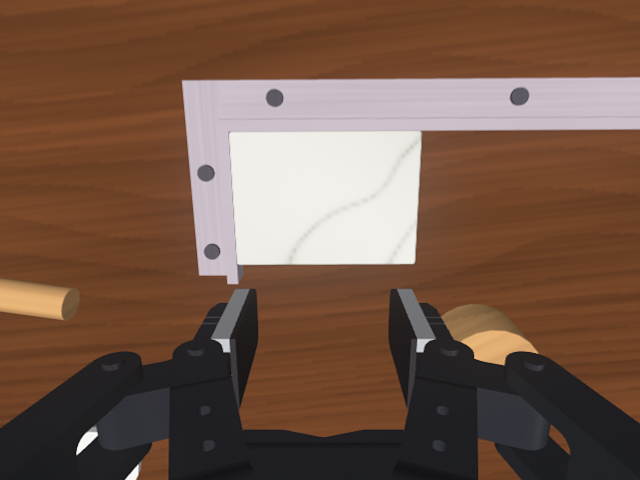

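View pics/s22.png

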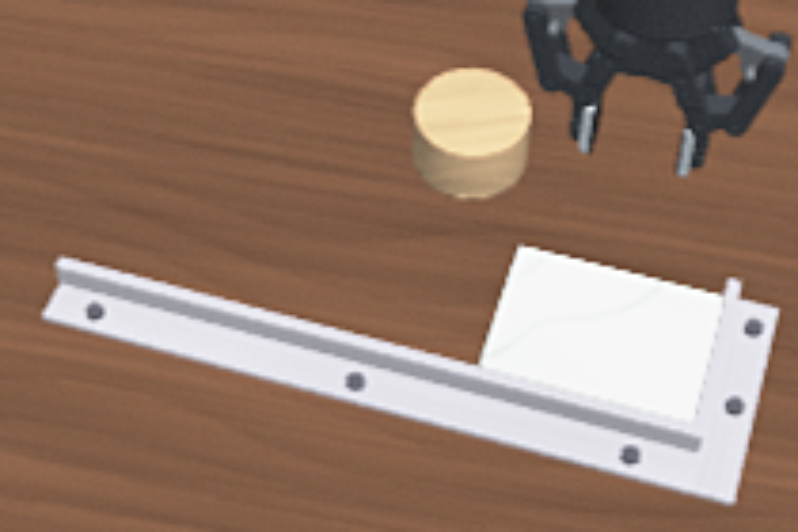

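```bash
python3 - <<'E'
import cv2
im=cv2.imread("pics/w22.png")
cv2.imwrite("pics/z1.png",cv2.resize(im[115:285,215:435],None,fx=3.5,fy=3.5,interpolation=cv2.INTER_NEAREST))
E
```

```text
(no output)
```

View pics/z1.png

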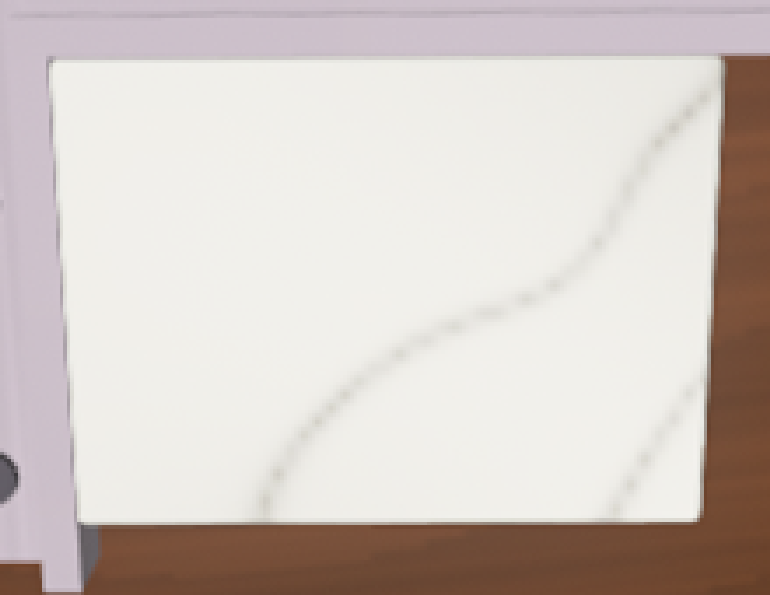

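```bash
python3 - <<'E'
import cv2
im=cv2.imread("pics/w22.png")
g=cv2.cvtColor(im,cv2.COLOR_BGR2GRAY)
for r in (140,170,200,230,255): print(r,g[r,226:242])
for c in (240,280,330,380,410): print(c,g[124:138,c])
for r in (170,230): print("right",r,g[r,412:424])
E
```

```text
140 [198 198 187 215 233 238 239 239 239 238 238 239 238 238 238 239]
170 [198 198 198 199 178 224 237 239 239 239 239 239 239 239 239 239]
200 [198 198 199 198 199 200 170 223 239 239 239 239 239 239 239 239]
230 [197 196 197 197 197 197 197 199 164 219 238 238 238 238 238 238]
255 [195 195 196 196 196 196 196 196 195 196 183 222 238 238 237 237]
240 [197 196 196 196 196 197 195 195 224 238 238 239 239 239]
280 [197 197 197 197 197 197 194 198 229 239 238 239 239 238]
330 [198 199 198 198 198 197 194 209 233 237 238 238 238 237]
380 [197 198 198 198 198 195 192 218 234 234 234 235 235 235]
410 [197 197 198 197 197 195 192 218 232 232 232 232 232 232]
right 170 [235 236 235 235 235 237 230 185 118  89  92  93]
right 230 [232 234 237 232 163  87  79  81  81  81  81  81]
```

```bash
python3 - <<'E'
from station import arm
from h import *
W=arm.camera_params("wrist"); print(W["xyz"])
# (u,v) rail edge, slab edge
for u1,u2,v in [(228.0,228.6,140),(230,230.6,170),(232,232.6,200),(234,234.7,230),(236.0,236.6,255)]:
    d=(at_z(W,u2,v,.024)-at_z(W,u1,v,.022))[:2]*1000; print("short gap",-d@EY)
for u,v in [(240,131.7),(280,131.4),(330,131),(380,130.6),(410,130.6)]:
    d=(at_z(W,u,v,.022)-at_z(W,u,v+.2,.024))[:2]*1000; print("long gap",d@EX)
E
```

```text
[0.62180833 0.13832034 0.31213494]
short gap 0.824645495226042
short gap 0.8330398905244345
short gap 0.8417693947982934
short gap 0.9204226899714114
short gap 0.8570763245746674
long gap 0.0203006127107399
long gap 0.019589277496866207
long gap 0.018806579317351326
long gap 0.018024079711945036
long gap 0.01653414691715187
```

The long side is flush, but the edge fit suggests a uniform 0.5–0.8 mm gap at the short rail. I'll give the end one more gentle, squared push.

```bash
python3 -c "
from station import arm
from h import *
st=arm.sense()
print(delta(st,[*stop(-48,-168),.13],-.101),st['joints'])"
```

```text
(array([ 40.3, 105.9, -14.2]), array([-90.23,   0.26,   0.25])) [1.59901230e-01 1.54471717e-01 1.41720693e+00 1.30545366e-03
 1.57538353e+00 1.83565292e+00]
```

Call:
step_arm(
  deltas=[
    [0.1,0,8,-1,-7,0,0],
    [0.1,0,16,-2,-14,0,0],
    [0.1,0,24,-3,-21,0,0],
    [0.1,0,32,-4,-28,0,0],
    [0.1,0,42,-6,-35,0.1,0.1],
    [0.1,0,52,-7,-42,0.1,0.1],
    [0.1,0,62,-8,-49,0.1,0.1],
    [0.1,0,72,-10,-56,0.2,0.2],
    [0.1,0,82,-11,-63,0.2,0.2],
    [0.1,0,92,-12,-70,0.2,0.2],
  ],
)

```text
clock: 20.02
tool_pos: [0.5513, 0.0537, 0.1685]
tool_rot: [-0.376, -0.597, -0.377, 0.6]
wrist_force: [0.6, 0.5, 1.0]
width: 0.0472
```

```bash
python3 -c "
from station import arm
from h import *
st=arm.sense()
print(delta(st,[*stop(-48,-168),.13],-.101),st['joints'])"
```

```text
(array([38.5,  8.1, 11.5]), array([-19.85,   0.11,   0.22])) [-4.69456970e-03  1.19346149e-01  1.46028713e+00 -8.91039655e-04
  1.56608379e+00  4.42721168e-01]
```

Call:
step_arm(
  deltas=[
    [0.1,0,4,5,-7,0,0],
    [0.1,10,8,11,-14,0.1,0.2],
    [0.1,30,8,11.5,-19.8,0.1,0.2],
    [0.1,38,8,11.5,-19.8,0.1,0.2],
    [0.1,38,8,11.5,-19.8,0.1,0.2],
  ],
)

```text
clock: 20.43
tool_pos: [0.5501, 0.0402, 0.1263]
tool_rot: [-0.471, -0.523, -0.475, 0.528]
wrist_force: [0.1, 1.0, 0.1]
width: 0.0471
```

```bash
python3 look.py 23; python3 -c "
from station import arm
from h import *
st=arm.sense()
print(delta(st,[*stop(-48,-165),.011],-.101))"
```

```text
20.4333 [0.5501 0.0402 0.1263] [0.1 1.  0.1] jaw -5.98 stopdeg -5.44 tilt [-1.    -0.009  0.001]
stop -51.381104028809204 -167.95178074501126
(array([115.3,   4.3,  -3.1]), array([-0.19,  0.04,  0.49]))
```

Call:
step_arm(
  deltas=[
    [0.1,35,2,0,-0.2,0,0.4],
    [0.1,70,3,0,-0.2,0,0.4],
    [0.1,95,4,0,-0.2,0,0.4],
    [0.1,110,4,0,-0.2,0,0.4],
    [0.1,115,4,0,-0.2,0,0.4],
    [0.1,115,4,-6,-0.2,0,0.4],
    [0.1,115,4,-13,-0.2,0,0.4],
    [0.1,115,4,-20,-0.2,0,0.4],
    [0.1,115,4,-23,-0.2,0,0.4],
  ],
)

```text
clock: 21.18
tool_pos: [0.5571, 0.0642, 0.0134]
tool_rot: [0.475, 0.525, 0.474, -0.524]
wrist_force: [-0.1, -0.1, 0.1]
width: 0.047
```

Call:
step_arm(
  deltas=[
    [0.1,0,0,-1.5,0,0,0],
    [0.1,0,0,-3,0,0,0],
    [0.1,0,0,-4.5,0,0,0],
  ],
)

```text
clock: 21.43
tool_pos: [0.5583, 0.0684, 0.0145]
tool_rot: [0.476, 0.525, 0.473, -0.523]
wrist_force: [0.2, -3.6, 2.6]
width: 0.0471
```

```bash
python3 look.py 23
```

```text
21.4333 [0.5583 0.0684 0.0145] [ 0.2 -3.6  2.6] jaw -5.71 stopdeg -5.44 tilt [-1.     0.005  0.001]
stop -45.929787768600654 -139.0516944677429
```

Call:
step_arm(
  deltas=[
    [0.1,0,0,-1.5,0,0,0],
    [0.1,0,0,-3,0,0,0],
  ],
)

```text
clock: 21.6
tool_pos: [0.5583, 0.0687, 0.0146]
tool_rot: [-0.477, -0.524, -0.472, 0.525]
wrist_force: [-0.4, -11.4, 2.3]
width: 0.047
```

Call:
step_arm(
  deltas=[
    [0.1,0,0,-1.5,0,0,0],
    [0.1,0,0,-3,0,0,0],
  ],
)

```text
clock: 21.77
tool_pos: [0.5583, 0.0686, 0.0146]
tool_rot: [-0.478, -0.522, -0.47, 0.527]
wrist_force: [-1.9, -11.7, 1.9]
width: 0.0467
```

Call:
step_arm(
  deltas=[
    [0.1,0,0,-1.5,0,0,0],
    [0.1,0,0,-3,0,0,0],
    [0.1,0,0,-4,0,0,0],
  ],
)

```text
clock: 22.02
tool_pos: [0.5583, 0.0686, 0.0147]
tool_rot: [-0.48, -0.52, -0.469, 0.529]
wrist_force: [-2.5, -14.1, 2.7]
width: 0.0471
```

```bash
python3 look.py 24 w
```

```text
22.0167 [0.5583 0.0686 0.0147] [ -2.5 -14.1   2.7] jaw -5.74 stopdeg -5.44 tilt [-1.     0.003  0.021]
stop -45.933086276653576 -138.84562365724346
```

View pics/w24.png

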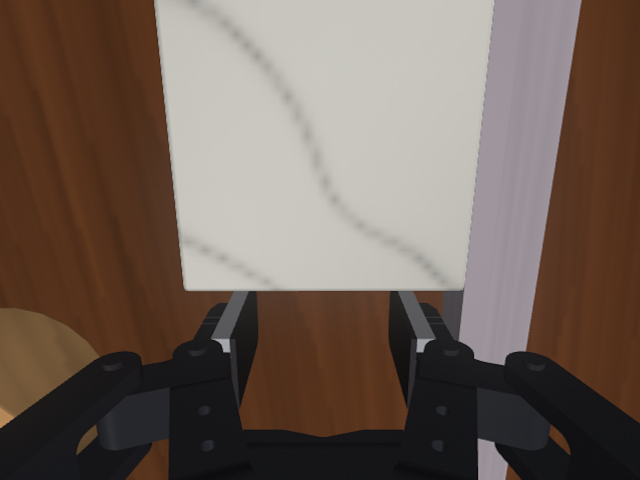

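The slab edge is flush to the long rail with no wedge, and the force rose to 14 N without movement, so it is seated. I'll retract straight back, lift and verify.

Call:
step_arm(
  deltas=[
    [0.1,0,0,5,0,0,0],
    [0.1,0,-1,12,0,1,0],
    [0.1,-10,-2,18,0,1,0],
    [0.1,-45,-2,20,0,1,0],
    [0.1,-85,-2,20,0,1,0],
    [0.1,-125,-10,0,0,1,0],
    [0.1,-160,-20,-20,0,1,0],
    [0.1,-175,-20,-40,0,1,0],
    [0.1,-175,-20,-40,0,1,0],
    [0.1,-175,-20,-40,0,1,0],
  ],
)

```text
clock: 22.9
tool_pos: [0.5429, 0.1152, 0.1912]
tool_rot: [0.477, 0.525, 0.472, -0.523]
wrist_force: [-0.2, -1.0, -0.2]
width: 0.0472
```

```bash
python3 look.py 25 ws
python3 - <<'E'
import cv2
im=cv2.imread("pics/w25.png")
g=cv2.cvtColor(im,cv2.COLOR_BGR2GRAY)
E
```

```text
22.9 [0.5429 0.1152 0.1912] [-0.2 -1.  -0.2] jaw -5.63 stopdeg -5.44 tilt [-1.     0.007  0.002]
stop -65.69228889145852 -93.97403990070654
```

View pics/w25.png

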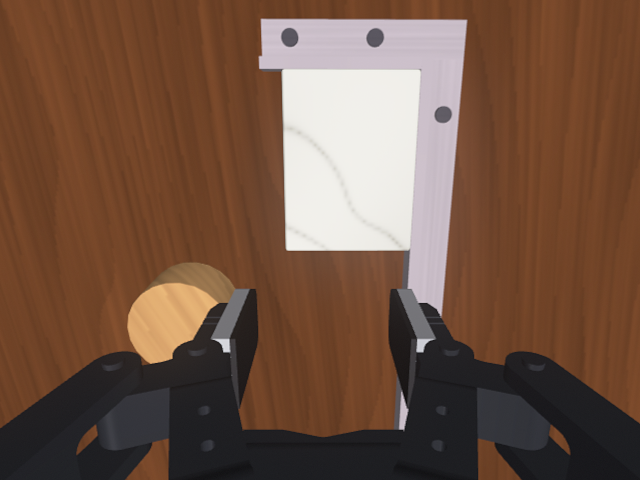

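View pics/s25.png

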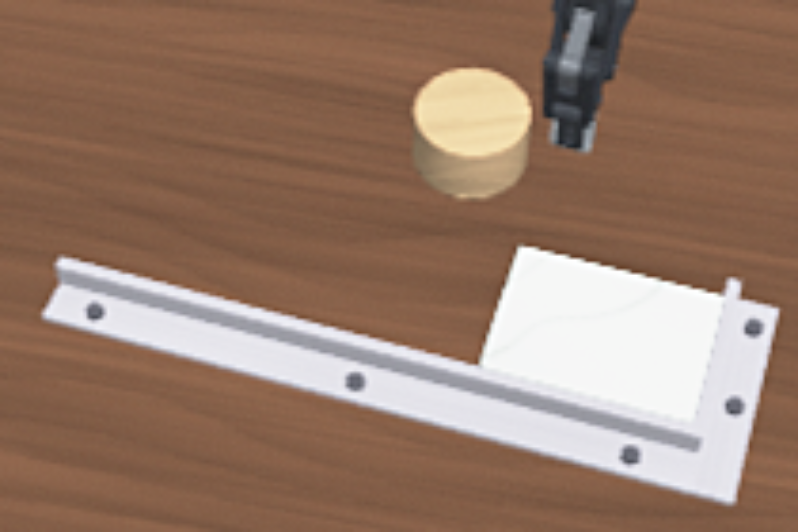

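```bash
python3 - <<'E'
import cv2,numpy as np
im=cv2.imread("pics/w25.png"); g=cv2.cvtColor(im,cv2.COLOR_BGR2GRAY)
cv2.imwrite("pics/z2.png",cv2.resize(im[50:260,255:470],None,fx=2.8,fy=2.8,interpolation=cv2.INTER_NEAREST))
for c in (290,320,350,380,410): print("short",c,g[62:75,c])
for r in (80,120,160,200,240): print("long",r,g[r,405:427])
a=cv2.imread("pics/scene0.png")
from station import arm
b=arm.get_image("scene")[:,:,::-1]; cv2.imwrite("pics/sF.png",b)
E
```

```text
short 290 [196 196 195 196 196 194 194 220 238 238 238 238 238]
short 320 [197 196 196 196 196 194 193 218 239 238 239 239 239]
short 350 [197 197 197 197 197 197 195 212 240 239 240 239 239]
short 380 [198 198 197 198 197 197 196 209 240 239 239 239 239]
short 410 [197 197 197 197 197 196 194 204 238 238 238 239 239]
long 80 [239 239 239 239 239 239 239 238 238 239 239 238 239 238 235 204 189 197
 196 195 196 196]
long 120 [239 238 239 239 239 239 239 239 238 238 239 238 223 200 196 197 197 197
 197 197 197 197]
long 160 [238 238 238 238 238 238 238 238 238 235 206 191 199 199 199 198 198 198
 199 198 198 197]
long 200 [236 236 236 236 236 236 235 223 199 195 199 199 198 198 199 199 198 198
 197 195 194 194]
long 240 [232 232 232 232 233 203 189 198 197 197 197 197 198 197 197 197 195 194
 194 195 195 197]
```

View pics/z2.png

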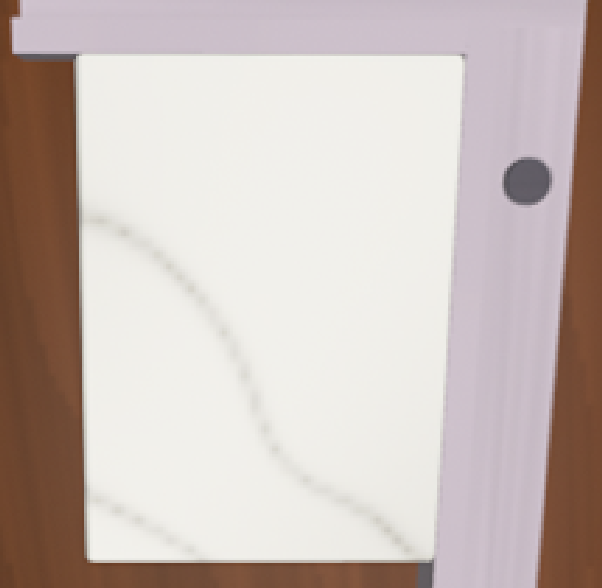

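View pics/sF.png

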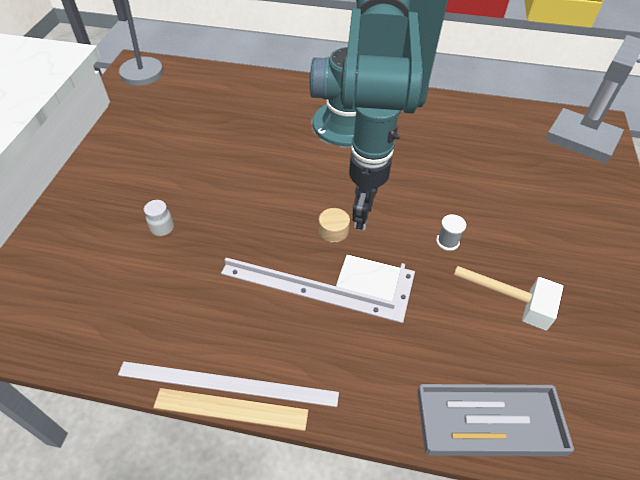

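The slab sits square in the corner with no visible gap on either seam. The block (334,225), spool (452,232), jar (158,218) and mallet are where they started, and the arm is stopped well above everything.

```bash
python3 -c "
from station import arm
print(arm.sense()['dq'].round(3)); print(arm.finish_job())"
```

```text
[-0.008  0.008  0.007  0.004 -0.001  0.001]
the job is handed in; nothing more can be done
None
```

I pushed the slab into the inside corner of the stop rail and handed the job in at about 23 s of the 56 s allowed.

**How it went:** I pushed the near long side with two spread fingers, turning the slab about 22° until it lay flush on the long rail. Then I pushed its end along the rail to the short rail. The first end push left a wedge of about 1 mm at the long rail, so I pressed the long side again. Edge measurements then suggested a 0.5–0.8 mm gap at the short rail, so I pressed the end once more.

**Last checks:**
- **End seating:** in the last end push the force rose to 14 N while the tool barely moved (about 0.2 mm).
- **Seams:** the last wrist close-up shows no visible gap on either side. I did not recompute the short-rail gap in mm after the last push.
- **Other objects:** the block, spool, jar and mallet are at their starting positions in the scene image.
- **Gripper and forces:** the gripper is about 19 cm above the bench, touching nothing. The wrist force peaked at roughly 20 N in the readings, against the 120 N limit.

**Disagreements:**
- **Cameras:** the top and scene cameras differed by about 6 mm in y, so I relied on contact forces and wrist views for the final seating.
- **Rail angle:** finger contact put the rail about 0.25° off my first camera estimate.
- **Downward force:** pushing also put roughly 3–12 N of downward force on the slab. I put this down to friction at the fingers, and the pictures show no tipping or lifting.

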